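# Load the vial block under the mixer's hold-down spring and start it

### The job

Load the vial mixer: with your fingertips press the vial block firmly down on its sprung bed by the ribbed thumb shelf and, keeping it pressed down, push it along the lane so that its tongue slides under the leaf spring until the block is fully home against the end stop; then let go, so that the spring alone holds it down, and press the mixer's start key all the way down. Do not lift or tip the block, leave the vials standing in their bores, and leave the things round the mixer alone.

Things in the scene. Friction and masses are not known exactly. Their poses are not given: they have to be found in the camera images.
- mixer: Vial mixer: low white machine, 230 x 190 mm, 72 mm high, fixed. Origin on the worktop under its lane's middle line; x along the lane from the open end (near the robot) to the end stop, y left, z up. The lane is 92 mm wide between two aluminium rails (13 mm wide, tops 60 mm above the worktop). The console lies right of the lane (y -63 to -115 mm), its top 48 mm above the worktop.
- stop (a point): Centre of the end stop's face at the far end of the lane (mixer x = 74 mm, 48 mm above the worktop). The block is home when the tongue's front face touches it.
- nose (a point): Turned-up tip of the hold-down leaf spring, a steel strip 36 mm wide, clamped behind the end stop and reaching 31 mm from the stop over the lane. Free, its tip is 56 mm and its lowest line (9 mm behind the tip) 51.5 mm above the worktop. It gives only upwards, pressing down with 8 N, 11 N with the tongue under it.
- leaf (a joint): Lift angle of the leaf spring, rad: 0 when free, about 0.04 with the block's tongue pressed down under it.
- bed (a joint): How far the sprung dark metal bed plate of the lane is pressed down, m: 0 when up (its top 50 mm above the worktop), 0.008 to 0.009 fully down (42 mm). Its springs push up with 6.5 N at the top, 13.5 N fully down; the loaded block (about 3.5 N) lies on it without sinking it.
- vial_block: Loose aluminium block, 120 x 88 mm, 0.3 kg, flat on the bed plate at the lane's open end, 2 mm of play at each side. Origin at the centre of its underside, x towards the stop. From the near end: ribbed thumb shelf (x -60 to -16 mm, 14 mm high), body with three bores holding vials (x -16 to 20 mm, 30 mm high; its near face is a 16 mm step above the shelf), tongue (x 20 to 60 mm, 12 mm high).
- thumb_shelf (a point): Point on top of the block's thumb shelf, on its middle line, 14 mm nearer to the open end than the step. Fingertips press here and push against the step.
- tongue_tip (a point): Centre of the front face of the block's tongue (bevelled on its upper edge). With the bed plate up it strikes the spring's tip and jams; it passes under only with the plate at least about 4 mm down. Once the tongue is under, the spring alone keeps block and plate down.
- start_key (a joint): Travel of the mixer's start key, m: 0 when free, 0.004 fully pressed (4 N); it springs back.
- start_key_top (a point): Centre of the top of the start key: the only key, round, grey, 22 mm across in a black collar on the console right of the lane, nearer its open end; it is pressed straight down.
- vial_1: Crimp-cap glass vial (22 mm across, 43 mm high) in the right bore of the block, standing 23 mm out of it. Origin at its foot, 10 mm above the block's underside. It stays standing there.
- vial_2: Crimp-cap glass vial (22 mm across, 43 mm high) in the middle bore of the block, standing 23 mm out of it. Origin at its foot, 10 mm above the block's underside. It stays standing there.
- vial_3: Crimp-cap glass vial (22 mm across, 43 mm high) in the left bore of the block, standing 23 mm out of it. Origin at its foot, 10 mm above the block's underside. It stays standing there.
- spare_vial: Crimp-cap vial standing on the worktop to the right of the mixer (bystander). Origin at its foot.
- weigh_bottle: Glass weighing bottle with a knob lid, 39 mm across, 59 mm high, left of the mixer (bystander). Origin at its foot.
- tweezers: Steel tweezers, 118 mm long, lying left of the mixer (bystander).
- stopper: Rubber stopper, 33 mm across, 28 mm high, right of the mixer (bystander). Origin at its foot.
Mind the look-alikes: they are no part of the job. There is more than one size of the vial_block; the job needs the smaller. Leave any yellow look-alike of the vial_1 alone.

How it is judged:
On the way, in this order (a step that is already met when the one before it is completed fails the run):
1. the block is pressed down on its sprung bed, still in front of the leaf spring (value of joint bed above 0.003 m and contact force between the fingers and vial_block above 2 N and value of joint leaf below 0.01 rad), for 0.1 s.
2. pressed down by the fingers, the block's tongue slides under the leaf spring and lifts it (value of joint leaf above 0.02 rad and value of joint bed above 0.003 m and contact force between the fingers and vial_block above 2 N), for 0.1 s.
3. the block is home against the end stop and held down by the spring alone, the fingers off it (x of tongue_tip in the frame of stop above -0.003 m and value of joint bed above 0.006 m and value of joint leaf above 0.02 rad and contact force between the fingers and vial_block below 0.1 N), for 0.2 s.
4. the start key is pressed all the way (value of joint start_key above 0.003 m and x of tongue_tip in the frame of stop above -0.003 m and value of joint bed above 0.006 m and value of joint leaf above 0.02 rad), for 0.05 s.
At the end, for the whole second after the job is handed in: The block's tongue lies under the leaf spring with its front within 3 mm of the end stop, the bed is held down at least 6 mm of its 8 mm, the vials stand in their bores, the start key has been pressed and has sprung back, and everything is at rest (x of tongue_tip in the frame of stop above -0.003 m and value of joint bed above 0.006 m and value of joint leaf above 0.02 rad and z of each of vial_1, vial_2, vial_3 in the frame of vial_block below 0.014 m and angle between each of vial_1, vial_2, vial_3's own z axis and vertical below 0.2 rad and value of joint start_key below 0.001 m and linear speed of vial_block below 0.01 m/s and angle between the x axis of vial_block and the x axis of mixer, either way round below 0.05 rad); the robot touches nothing.
It fails at once if the block is lifted off its bed or tipped (z of vial_block in the frame of mixer above 0.06 m or angle between vial_block's own z axis and vertical above 0.12 rad).
It fails at once if a vial is pulled out of its bore or tipped (z of any of vial_1, vial_2, vial_3 in the frame of vial_block above 0.018 m or angle between any of vial_1, vial_2, vial_3's own z axis and vertical above 0.35 rad).
It fails at once if the start key is pressed before the block is home (value of joint start_key above 0.003 m and not (x of tongue_tip in the frame of stop above -0.003 m and value of joint bed above 0.006 m and value of joint leaf above 0.02 rad)).
It fails at once if something standing round the mixer is disturbed (distance of any of spare_vial, weigh_bottle, tweezers, stopper from where it was at the start of the episode above 0.015 m).
It also fails if it takes over 40 s, if anything falls off the work surface, if the arm or the gripper's body presses on something with over 40 N, if the wrist force passes 120 N, or if a joint passes its speed limit or range.

### The arm

A 7-joint arm with a two-finger parallel gripper is mounted at the origin on a cart in front of the work surface, level with it; the furniture and walls round the work are solid. World frame = base frame: x ahead of the robot, y to its left, z up, the work surface at z = 0. Lengths are in m, angles in rad, forces in N, time in s.
With the tool pointing down it reaches from about 0.4 to 0.85 m from the base axis. Payload 4.4 kg.
Tool frame: the origin (TCP) lies at the very end of the fingers, on their centre line; the grasp point (between the pads) lies 19 mm behind it (r.hold_point_z is the z of the grasp point in the tool frame, in m); z points along the fingers, y is the line along which they close (so a half turn about z gives the same grasp; the last joint's range is limited). The gripper opens to 94 mm and grips with 3 to 60 N. Pads are 16 mm wide; open, the fingers measure 119 mm over their backs; the gripper's body (75 mm by 177 mm) begins 78 mm behind the grasp point.
Start: joints at [1.164, 0.628, 0.038, 1.517, -0.027, 0.996, -0.02], TCP at [0.217, -0.613, 0.205] pointing down, gripper open.
Joint ranges: [-3.06, 3.06], [-0.37, 2.12], [-1.25, 1.32], [0.18, 2.47], [-1.1, 4.24], [0.23, 1.98], [-2.94, 2.94]. Speed limits (rad/s): [2.57, 2.57, 3.14, 3.14, 3.14, 3.14, 3.14].

### API

Orientations are given as a 3x3 rotation matrix whose columns are the frame's x, y, z axes.
In Python, from station import r gives the robot as it stands.
- The arm moves only by the tool drive_tool, never from a script. Its argument "increments" is a list of rows, each a list of 7 numbers: the shift along the tool's x, y, z in mm, then the turn, a rotation vector about the tool's x, y, z in rad, then the finger opening in mm, from 0 to 94. In form: [[tx, ty, tz, rx, ry, rz, grip], ...]. A call has 1 to 5 rows; each row is the pose to reach, as a shift and turn from the pose commanded when the call began, along the tool's axes at that moment; what a row does not reach only later rows make up. A row lasts 1/12 s, in which the tool goes at most 41.7 mm and 7.16 degrees, less where a joint would pass 70% of its speed; a pose out of reach is approached as far as the arm can. A call with a gripper value outside its range is refused whole. The fingers move at their own pace and stop on an object; the grip force is fixed at half the most. Time passes only in rows, so rows that repeat a pose let the fingers close. It gives the time, the measured TCP pose, the force, the opening and the grip force at its end, in the units of the state.
- r.read_state(): the state, without advancing time (a new reading comes with each control period).
- r.snapshot(name): name is "side" or "top"; returns a dict with "image" (384x512x3 uint8, red, green, blue), "depth" (384x512 float32, m along the optical axis (not along the pixel's ray), 0 where there is no reading), "camera_matrix" (3x3 intrinsics, pixels), "pose" (4x4, takes a point from camera to world coordinates). Camera axes: x right, y up, looking along -z (the intrinsics and any distortion apply to the point x, -y, -z); pixel columns grow to the right and rows downward; lengths in m; the calibration is good to about 2 mm. A picture is of the moment at which its call begins.
- r.job_done(): hands the job in; it is judged then, once.
The state is a dict: "clock": time; "joint_positions": joint angles; "qd": joint speeds; "joint_efforts": joint torques, N m; "position": TCP position; "orientation": TCP orientation; "force": force on the tool from outside, world axes, zero at the start; "torque": the same for the moment, N m; "grip_width": finger opening in m; "gripper_force": force on a finger pad.
Only numpy, scipy, OpenCV 4.12 (cv2) and the standard library are available. Lean on these libraries where they do the work, as an engineer would, in place of code of your own. Each camera call takes 0.05 s, during which the arm holds its last target. There are 200 camera calls.

## Working session

There is one attempt and no reset: what is moved stays moved. The work goes in short steps, Python scripts to look and compute and a tool call to move; the robot and the scene stay as the last step left them, time stands still between calls to the robot, and variables do not carry over. Pictures are saved under pics/ and viewed, at most 10 in all, crops included, and the job is handed in when it is done.

Besides the shell and the picture viewer there is one more tool, called by a JSON object that holds its "name" and its "arguments", one argument or row to a line. drive_tool: Moves the arm, as the interface text tells. Its arguments: {"type":"object","properties":{"increments":{"type":"array","items":{"type":"array","items":{"type":"number"}}}},"required":["increments"]}

```bash
mkdir -p pics; ls; python3 - <<'E'
from station import r
import cv2,numpy as np
for n in("top","side"):
    s=r.snapshot(n); cv2.imwrite(f"pics/{n}0.png",s["image"][:,:,::-1]); np.savez(f"{n}0.npz",**s)
    print(n,s["pose"].round(3).tolist(),s["camera_matrix"].round(1).tolist(),[k for k in s])
st=r.read_state();print(st["clock"],st["position"],st["orientation"],st["force"],st["grip_width"])
E
```

```text
pics
top [[0.001, 0.986, -0.167, 0.431], [-0.999, 0.008, 0.043, -0.042], [0.044, 0.166, 0.985, 0.904], [0.0, 0.0, 0.0, 1.0]] [[356.3, 0.0, 257.5], [0.0, 356.3, 189.8], [0.0, 0.0, 1.0]] ['image', 'depth', 'camera_matrix', 'pose']
side [[-0.938, 0.195, -0.286, 0.276], [-0.346, -0.573, 0.743, 0.654], [-0.019, 0.796, 0.605, 0.657], [0.0, 0.0, 0.0, 1.0]] [[468.6, 0.0, 257.1], [0.0, 468.6, 190.9], [0.0, 0.0, 1.0]] ['image', 'depth', 'camera_matrix', 'pose']
0.1 [ 0.2170969  -0.61207257  0.20468246] [[ 9.42487704e-01  3.34240395e-01 -5.34358351e-04]
 [ 3.34240823e-01 -9.42486470e-01  1.52515423e-03]
 [ 6.14263656e-06 -1.61604348e-03 -9.99998694e-01]] [0.50677997 0.65081224 0.19537739] 0.09382155129110058
```

View pics/top0.png

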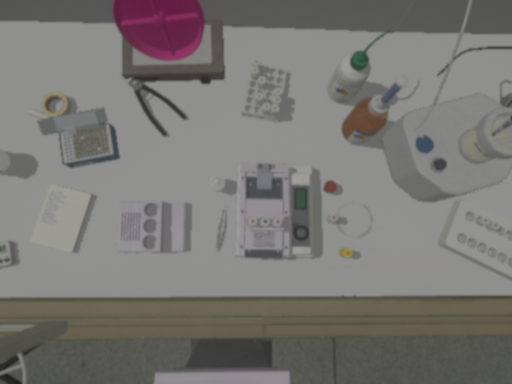

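View pics/side0.png

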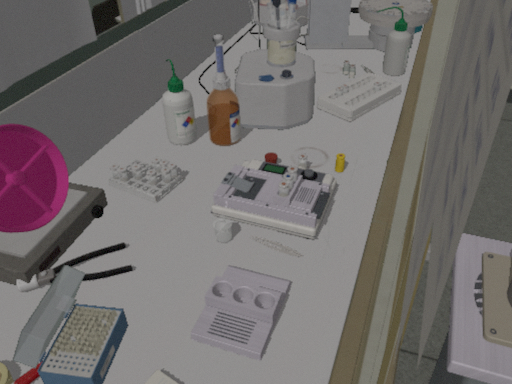

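The top view shows the mixer at about (275,210), with the block and its vials at (264,228). The look-alikes are a larger empty block at (150,227) and a yellow vial at (346,253). The weighing bottle is at (218,185), tweezers (222,230), stopper (330,187) and spare vial (335,218). I'll check the choice in a close crop and measure.

```bash
cat > h.py <<'E'
import numpy as np,cv2
def pt(s,u,v,z=None):
    "pixel -> world, by depth or on plane z"
    K=s["camera_matrix"];P=s["pose"]
    d=np.array([(u-K[0,2])/K[0,0],-(v-K[1,2])/K[1,1],-1.])
    dw=P[:3,:3]@d;o=P[:3,3]
    t=s["depth"][int(round(v)),int(round(u))] if z is None else (z-o[2])/dw[2]
    return o+t*dw
def cloud(s):
    h,w=s["depth"].shape;K=s["camera_matrix"];P=s["pose"]
    v,u=np.mgrid[:h,:w];D=s["depth"]
    c=np.stack([(u-K[0,2])/K[0,0]*D,-(v-K[1,2])/K[1,1]*D,-D],-1)
    return c@P[:3,:3].T+P[:3,3]
E
python3 - <<'E'
import numpy as np,cv2
from h import *
s=dict(np.load("top0.npz"))
im=s["image"][155:267,228:324,::-1]
cv2.imwrite("pics/crop0.png",cv2.resize(im,None,fx=5,fy=5,interpolation=cv2.INTER_CUBIC))
c=cloud(s);Z=c[...,2]
print("table z",np.median(Z[270:285,180:380]))
for col in(200,264,280,301):
    print(col,[(v,*(c[v,col]*1000).round().astype(int)) for v in range(160,264,6)])
m=(Z>.035)&(Z<.09);m[:160]=0;m[265:]=0;m[:,:232]=0;m[:,320:]=0
k,l,st,ce=cv2.connectedComponentsWithStats(m.astype(np.uint8));i=1+st[1:,4].argmax()
p=c[l==i][:,:2].astype(np.float32);print(len(p),cv2.minAreaRect(p))
E
```

```text
table z 0.0020209327247773246
200 [(160, np.int64(661), np.int64(68), np.int64(2)), (166, np.int64(645), np.int64(67), np.int64(1)), (172, np.int64(629), np.int64(67), np.int64(2)), (178, np.int64(614), np.int64(67), np.int64(0)), (184, np.int64(597), np.int64(66), np.int64(3)), (190, np.int64(582), np.int64(65), np.int64(4)), (196, np.int64(567), np.int64(65), np.int64(0)), (202, np.int64(551), np.int64(64), np.int64(3)), (208, np.int64(536), np.int64(64), np.int64(4)), (214, np.int64(521), np.int64(64), np.int64(0)), (220, np.int64(505), np.int64(63), np.int64(5)), (226, np.int64(491), np.int64(63), np.int64(0)), (232, np.int64(475), np.int64(62), np.int64(3)), (238, np.int64(461), np.int64(62), np.int64(1)), (244, np.int64(446), np.int64(62), np.int64(3)), (250, np.int64(431), np.int64(61), np.int64(4)), (256, np.int64(417), np.int64(61), np.int64(4)), (262, np.int64(402), np.int64(60), np.int64(5))]
264 [(160, np.int64(663), np.int64(-98), np.int64(-1)), (166, np.int64(630), np.int64(-94), np.int64(70)), (172, np.int64(617), np.int64(-94), np.int64(62)), (178, np.int64(603), np.i
[... 2032 characters left out ...]
, np.int64(53)), (202, np.int64(431), np.int64(-42), np.int64(904)), (208, np.int64(531), np.int64(-184), np.int64(55)), (214, np.int64(517), np.int64(-184), np.int64(53)), (220, np.int64(502), np.int64(-184), np.int64(54)), (226, np.int64(488), np.int64(-183), np.int64(54)), (232, np.int64(473), np.int64(-181), np.int64(66)), (238, np.int64(460), np.int64(-183), np.int64(54)), (244, np.int64(445), np.int64(-183), np.int64(50)), (250, np.int64(431), np.int64(-183), np.int64(51)), (256, np.int64(417), np.int64(-185), np.int64(34)), (262, np.int64(402), np.int64(-191), np.int64(0))]
6512 ((0.5286697745323181, -0.12259723991155624), (0.18619440495967865, 0.22881031036376953), 89.41087341308594)
```

View pics/crop0.png

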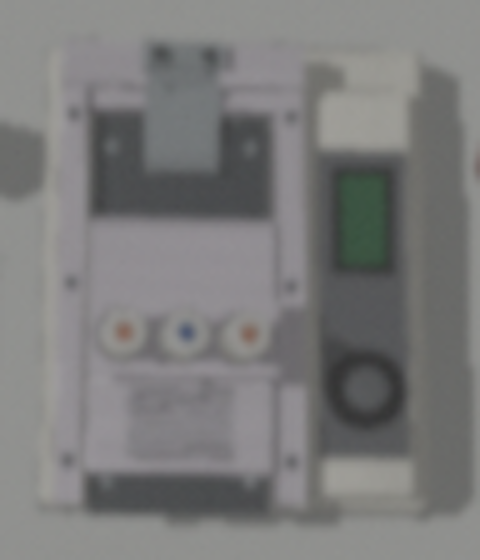

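The crop shows the small block with 3 vials in the lane: shelf ribs at crop (182,420), tongue front edge at v≈217, near edge v≈472, leaf tip (181,170), key (366,390). That confirms the choice.

```bash
python3 - <<'E'
import numpy as np,cv2
from h import *
from station import r
s=dict(np.load("top0.npz"))
f=lambda x,y,z:(pt(s,228+(x+.5)/5-.5,155+(y+.5)/5-.5,z)*1000).round(1)
for n,x,y,z in[("scrL1",73,113,60),("scrL2",70,283,60),("scrL3",67,460,60),("scrR1",291,117,60),("scrR2",291,286,60),("scrR3",291,461,60),
 ("railLin near",88,460,60),("railLin far",91,200,60),("railRin near",274,460,60),("railRin far",273,200,60),
 ("tongueL",93,217,58),("tongueR",270,217,58),("nearL",85,472,64),("nearR",270,472,64),("step",182,376,80),("step foot",182,376,64),
 ("leaftip",181,170,56),("key",366,390,51),("LCD",362,218,48),("vial2",187,331,103)]:
    print(n,f(x,y,z/1000))
print(r.hold_point_z)
E
```

```text
scrL1 [604.5 -41.8  60. ]
scrL2 [522.1 -41.1  60. ]
scrL3 [439.1 -40.4  60. ]
scrR1 [ 603.6 -147.5   60. ]
scrR2 [ 521.3 -146.5   60. ]
scrR3 [ 438.7 -145.5   60. ]
railLin near [439.1 -50.2  60. ]
railLin far [562.1 -50.8  60. ]
railRin near [ 439.2 -137.5   60. ]
railRin far [ 562.7 -138.3   60. ]
tongueL [554.1 -51.8  58. ]
tongueR [ 554.8 -137.    58. ]
nearL [433.5 -48.8  64. ]
nearR [ 433.6 -135.1   64. ]
step [477.2 -93.   80. ]
step foot [478.1 -94.   64. ]
leaftip [577.7 -94.2  56. ]
key [ 472.4 -183.1   51. ]
LCD [ 556.1 -183.2   48. ]
vial2 [496.1 -93.9 103. ]
-0.0188
```

{"name": "drive_tool", "arguments": {
  "increments": [
    [20,-20,0,0,0,0.07,0],
    [45,-45,0,0,0,0.14,0],
    [70,-70,0,0,0,0.21,0],
    [95,-95,0,0,0,0.28,0],
    [120,-120,0,0,0,0.351,0]
  ]
}}

```text
clock: 0.52
position: [0.2905, -0.4576, 0.2051]
orientation: [[1.0, -0.014, -0.0], [-0.014, -1.0, 0.001], [-0.0, -0.001, -1.0]]
force: [1.0, -0.2, -0.2]
grip_width: 0.0642
gripper_force: 0.0
```

{"name": "drive_tool", "arguments": {
  "increments": [
    [17,-37,0,0,0,0,0],
    [33,-73,0,0,0,0,0],
    [49,-110,0,0,0,0,0],
    [65,-146,0,0,0,0,0],
    [81,-183,0,0,0,0,0]
  ]
}}

```text
clock: 0.93
position: [0.3734, -0.2754, 0.2054]
orientation: [[1.0, -0.011, -0.0], [-0.011, -1.0, 0.0], [-0.0, -0.0, -1.0]]
force: [1.0, -0.2, -0.3]
grip_width: 0.0304
gripper_force: 0.0
```

{"name": "drive_tool", "arguments": {
  "increments": [
    [17,-37,10,0,0,0,0],
    [33,-73,20,0,0,0,0],
    [49,-110,30,0,0,0,0],
    [65,-146,40,0,0,0,0],
    [81,-183,50,0,0,0,0]
  ]
}}

```text
clock: 1.35
position: [0.4563, -0.0933, 0.155]
orientation: [[1.0, -0.011, -0.0], [-0.011, -1.0, -0.0], [-0.0, 0.0, -1.0]]
force: [-0.2, -0.0, -0.5]
grip_width: 0.0006
gripper_force: 0.0
```

{"name": "drive_tool", "arguments": {
  "increments": [
    [2,0,25,0,0,0,0],
    [4,0,50,0,0,0,0],
    [6,0,70,0,0,0,0],
    [6,0,75,0,0,0,0],
    [6,0,75,0,0,0,0]
  ]
}}

```text
clock: 1.77
position: [0.4607, -0.095, 0.0792]
orientation: [[1.0, -0.01, -0.004], [-0.01, -1.0, 0.001], [-0.004, -0.0, -1.0]]
force: [0.1, -0.9, -0.8]
grip_width: 0.0005
gripper_force: 0.0
```

```bash
python3 - <<'E'
from station import r
import cv2,numpy as np
a=r.snapshot("top");b=r.snapshot("side")
A=cv2.resize(a["image"][170:265,225:305,::-1],(400,475),interpolation=2)
B=cv2.resize(b["image"][150:245,205:285+0,::-1],(400,475),interpolation=2)
B=cv2.resize(b["image"][150:245,260:340,::-1],(400,475),interpolation=2)
cv2.imwrite("pics/c1.png",np.hstack([A,B]))
s=r.read_state();print(s["position"],s["force"])
E
```

```text
[ 0.4621488  -0.09550825  0.08099532] [ 0.22859895 -0.48144202  0.30501402]
```

View pics/c1.png

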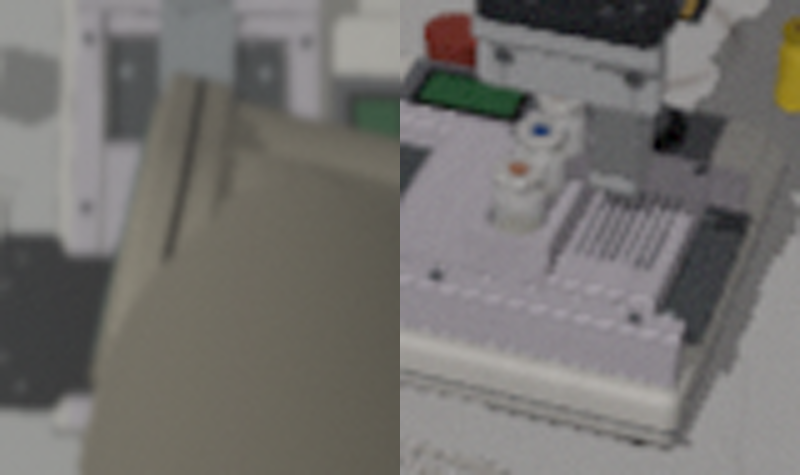

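The side crop shows the closed fingertips at (612,190), just over the ribbed shelf behind the step; the arm hides the lane in the top view. Next is pressing down.

{"name": "drive_tool", "arguments": {
  "increments": [
    [0,-1,6,0,0,0,0],
    [0,-1,11,0,0,0,0],
    [0,-1,15,0,0,0,0],
    [0,-1,18,0,0,0,0],
    [0,-1,20,0,0,0,0]
  ]
}}

```text
clock: 2.28
position: [0.4622, -0.0942, 0.0605]
orientation: [[1.0, -0.01, 0.001], [-0.01, -1.0, -0.0], [0.001, 0.0, -1.0]]
force: [-0.6, -0.0, 5.0]
grip_width: 0.0005
gripper_force: 2.7
```

{"name": "drive_tool", "arguments": {
  "increments": [
    [0,0,2,0,0,0,0],
    [0,0,4,0,0,0,0],
    [0,0,6,0,0,0,0],
    [0,0,7,0,0,0,0],
    [0,0,7,0,0,0,0]
  ]
}}

```text
clock: 2.7
position: [0.4623, -0.0942, 0.0559]
orientation: [[1.0, -0.011, 0.001], [-0.011, -1.0, 0.0], [0.001, -0.0, -1.0]]
force: [-6.2, 1.2, 30.5]
grip_width: 0.0002
gripper_force: 15.3
```

{"name": "drive_tool", "arguments": {
  "increments": [
    [2,0,-1,0,0,0,0],
    [5,0,-1,0,0,0,0],
    [8,0,-1,0,0,0,0],
    [11,0,-1,0,0,0,0],
    [14,0,-1,0,0,0,0]
  ]
}}

```text
clock: 3.12
position: [0.4704, -0.0944, 0.056]
orientation: [[1.0, -0.011, -0.009], [-0.011, -1.0, 0.001], [-0.009, -0.001, -1.0]]
force: [-13.0, -0.2, 30.6]
grip_width: 0.0008
gripper_force: 15.2
```

{"name": "drive_tool", "arguments": {
  "increments": [
    [3,0,0,0,0,0,0],
    [6,0,0,0,0,0,0],
    [9,0,0,0,0,0,0],
    [12,0,0,0,0,0,0],
    [15,0,0,0,0,0,0]
  ]
}}

```text
clock: 3.53
position: [0.4861, -0.0946, 0.056]
orientation: [[1.0, -0.011, -0.008], [-0.011, -1.0, 0.001], [-0.008, -0.001, -1.0]]
force: [-11.6, -0.2, 28.2]
grip_width: 0.0005
gripper_force: 14.5
```

```bash
python3 - <<'E'
from station import r
import cv2,numpy as np
a=r.snapshot("top");b=r.snapshot("side")
A=cv2.resize(a["image"][165:260,225:305,::-1],(400,475),interpolation=2)
B=cv2.resize(b["image"][150:245,210:330,::-1],(400,317),interpolation=2)
B=np.vstack([B,0*A[:158]])
cv2.imwrite("pics/c2.png",np.hstack([A,B]))
s=r.read_state();print(s["position"],s["force"])
E
```

```text
[ 0.48714376 -0.09464787  0.05604667] [-10.67727495   0.96743144  27.74815257]
```

View pics/c2.png

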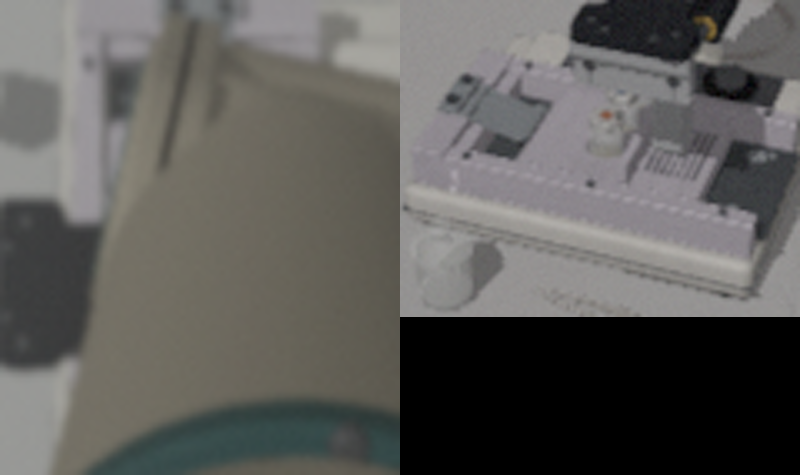

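The side view shows the block moved along straight and still down. The vials are standing and the tongue is just at the leaf tip (535,140). I'll keep pushing.

{"name": "drive_tool", "arguments": {
  "increments": [
    [3,0,0,0,0,0,0],
    [6,0,0,0,0,0,0],
    [9,0,0,0,0,0,0],
    [12,0,0,0,0,0,0],
    [15,0,0,0,0,0,0]
  ]
}}

```text
clock: 4.05
position: [0.4942, -0.0948, 0.0559]
orientation: [[1.0, -0.012, -0.022], [-0.012, -1.0, 0.002], [-0.022, -0.002, -1.0]]
force: [-26.3, -0.7, 44.7]
grip_width: 0.0004
gripper_force: 22.8
```

{"name": "drive_tool", "arguments": {
  "increments": [
    [0,0,-1,0,0,0,0],
    [0,0,-1,0,0,0,0],
    [2,0,-2,0,0,0,0]
  ]
}}

```text
clock: 4.3
position: [0.4984, -0.0949, 0.0565]
orientation: [[1.0, -0.012, -0.016], [-0.012, -1.0, 0.001], [-0.016, -0.001, -1.0]]
force: [-1.9, 0.1, 0.3]
grip_width: 0.0
gripper_force: 0.3
```

```bash
python3 - <<'E'
from station import r
import cv2,numpy as np
b=r.snapshot("side")
cv2.imwrite("pics/c3.png",cv2.resize(b["image"][150:230,210:310,::-1],(750,600),interpolation=2))
s=r.read_state();print(s["position"],s["force"])
E
```

```text
[ 0.50062197 -0.09481382  0.05633063] [-12.13792277  -2.59559933  13.20281603]
```

View pics/c3.png

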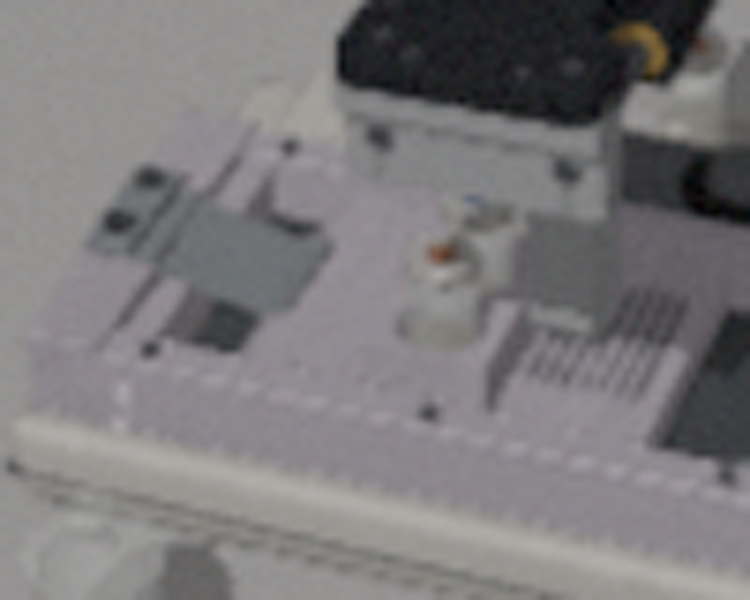

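The tongue is now clearly under the leaf (strip end at (300,280) lies over the tongue) and the vials are standing. Carrying on to the stop.

{"name": "drive_tool", "arguments": {
  "increments": [
    [2,0,0.5,0,0,0,0],
    [4,0,0.5,0,0,0,0],
    [6,0,0.5,0,0,0,0],
    [8,0,0.5,0,0,0,0],
    [10,0,0.5,0,0,0,0]
  ]
}}

```text
clock: 4.77
position: [0.5013, -0.0948, 0.0562]
orientation: [[0.999, -0.013, -0.03], [-0.013, -1.0, 0.003], [-0.03, -0.003, -1.0]]
force: [-29.8, -0.0, 39.1]
grip_width: 0.0006
gripper_force: 23.2
```

{"name": "drive_tool", "arguments": {
  "increments": [
    [0,0,-0.5,0,0,0,0],
    [0,0,-1,0,0,0,0],
    [0,0,-1,0,0,0,0]
  ]
}}

```text
clock: 5.02
position: [0.5016, -0.0948, 0.0563]
orientation: [[0.999, -0.013, -0.03], [-0.013, -1.0, 0.003], [-0.03, -0.002, -1.0]]
force: [-25.9, -0.5, 26.8]
grip_width: 0.0005
gripper_force: 18.9
```

{"name": "drive_tool", "arguments": {
  "increments": [
    [0,0,-0.5,0,0,0,0],
    [0,0,-1,0,0,0,0],
    [0,0,-1,0,0,0,0]
  ]
}}

```text
clock: 5.27
position: [0.5021, -0.0948, 0.0564]
orientation: [[1.0, -0.012, -0.029], [-0.012, -1.0, 0.003], [-0.029, -0.002, -1.0]]
force: [-23.3, 0.1, 17.0]
grip_width: 0.0001
gripper_force: 15.7
```

{"name": "drive_tool", "arguments": {
  "increments": [
    [0,0,-0.5,0,0,0,0],
    [1,0,-0.5,0,0,0,0],
    [2,0,-0.5,0,0,0,0],
    [3,0,-0.5,0,0,0,0]
  ]
}}

```text
clock: 5.6
position: [0.5084, -0.0947, 0.0565]
orientation: [[1.0, -0.012, -0.023], [-0.012, -1.0, 0.002], [-0.023, -0.002, -1.0]]
force: [-10.6, 0.1, 0.3]
grip_width: 0.0004
gripper_force: 7.0
```

{"name": "drive_tool", "arguments": {
  "increments": [
    [2,0,0.3,0,0,0,0],
    [4,0,0.3,0,0,0,0],
    [6,0,0.3,0,0,0,0],
    [8,0,0.3,0,0,0,0],
    [10,0,0.3,0,0,0,0]
  ]
}}

```text
clock: 6.02
position: [0.5226, -0.0946, 0.0563]
orientation: [[1.0, -0.011, -0.016], [-0.011, -1.0, 0.002], [-0.016, -0.001, -1.0]]
force: [-13.8, -3.7, 3.6]
grip_width: 0.0001
gripper_force: 8.1
```

{"name": "drive_tool", "arguments": {
  "increments": [
    [2,0,0,0,0,0,0],
    [4,0,0,0,0,0,0],
    [6,0,0,0,0,0,0],
    [8,0,0,0,0,0,0],
    [8,0,0,0,0,0,0]
  ]
}}

```text
clock: 6.43
position: [0.5226, -0.0947, 0.0563]
orientation: [[0.999, -0.012, -0.031], [-0.012, -1.0, 0.003], [-0.031, -0.003, -1.0]]
force: [-24.4, -0.6, 18.5]
grip_width: 0.0008
gripper_force: 16.1
```

{"name": "drive_tool", "arguments": {
  "increments": [
    [1,0,-0.5,0,0,0,0],
    [2,0,-1,0,0,0,0],
    [3,0,-1.5,0,0,0,0],
    [4,0,-1.5,0,0,0,0],
    [4,0,-1.5,0,0,0,0]
  ]
}}

```text
clock: 6.85
position: [0.5226, -0.0947, 0.0565]
orientation: [[0.999, -0.012, -0.038], [-0.012, -1.0, 0.004], [-0.038, -0.003, -0.999]]
force: [-26.7, -0.6, 13.6]
grip_width: 0.0004
gripper_force: 16.8
```

```bash
python3 - <<'E'
from station import r
import cv2,numpy as np
b=r.snapshot("side")
cv2.imwrite("pics/c4.png",cv2.resize(b["image"][150:230,210:310,::-1],(750,600),interpolation=2))
s=r.read_state();print(s["position"],s["force"])
E
```

```text
[ 0.52260861 -0.09468556  0.05646656] [-28.3650251    0.4255134   12.87994686]
```

View pics/c4.png

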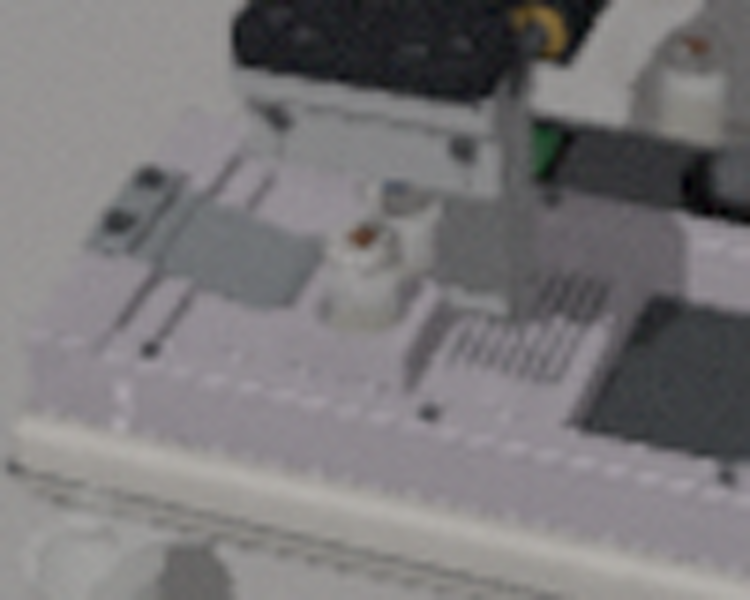

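The side view shows no dark bed left between tongue and stop, only a seam at (180,315), with the vials standing. A quick ray check of the step and near edge before letting go.

```bash
python3 - <<'E'
from station import r
from h import *
s=dict(np.load("side0.npz"))
for n,x,y,z in[("near edge",578,425,.056),("front tongue",180,315,.054),("seam line2",150,348,.06)]:
    print(n,(pt(s,210+(x+.5)/7.5-.5,150+(y+.5)/7.5-.5,z)*1000).round(1))
E
```

```text
near edge [485.6 -54.5  56. ]
front tongue [607.6 -67.4  54. ]
seam line2 [606.4 -43.6  60. ]
```

{"name": "drive_tool", "arguments": {
  "increments": [
    [-6,0,-0.3,0,0,0,0],
    [-12,0,-0.6,0,0,0,0],
    [-16,0,-2,0,0,0,0],
    [-20,0,-5,0,0,0,0],
    [-22,0,-10,0,0,0,0]
  ]
}}

```text
clock: 7.32
position: [0.5216, -0.0948, 0.0699]
orientation: [[1.0, -0.01, 0.001], [-0.01, -1.0, -0.0], [0.001, 0.0, -1.0]]
force: [0.0, -0.2, -0.2]
grip_width: 0.0006
gripper_force: 0.0
```

Released. Now I'll rise, wait for 0.2 s or more off the block, and move clear toward the key.

{"name": "drive_tool", "arguments": {
  "increments": [
    [-5,0,-15,0,0,0,0],
    [-10,0,-40,0,0,0,0],
    [-12,0,-60,0,0,0,0],
    [-25,40,-60,0,0,0,0],
    [-49,80,-60,0,0,0,0]
  ]
}}

```text
clock: 7.73
position: [0.4795, -0.1693, 0.1324]
orientation: [[1.0, -0.003, 0.01], [-0.003, -1.0, -0.002], [0.01, 0.002, -1.0]]
force: [0.1, -0.9, -0.7]
grip_width: 0.0004
gripper_force: 0.0
```

```bash
python3 - <<'E'
from station import r
import cv2,numpy as np
b=r.snapshot("side")
cv2.imwrite("pics/c5.png",cv2.resize(b["image"][150:230,210:310,::-1],(750,600),interpolation=2))
s=r.read_state();print(s["position"],s["force"])
E
```

```text
[ 0.47073349 -0.18013315  0.13168952] [-4.6106249  -5.94831619 -0.38098173]
```

View pics/c5.png

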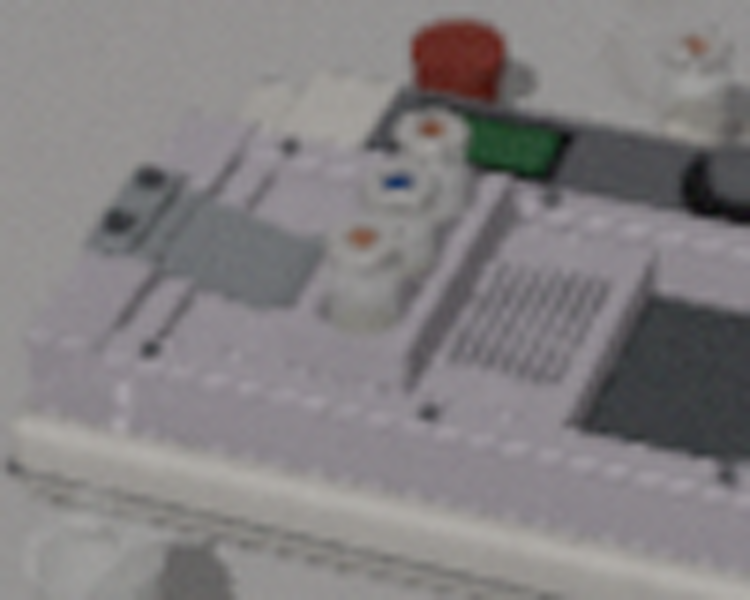

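The block stays home and down under the leaf, with the vials standing. I'll check key and collar heights in the first depth images.

```bash
python3 - <<'E'
from station import r
from h import *
s=dict(np.load("top0.npz"));c=cloud(s)
print((c[222:245,290:313,2]*1000).round().astype(int))
g=s["image"][222:245,290:313].mean(2).astype(int);print(g[::2])
st=r.read_state();print(st["position"],st["orientation"].round(3).tolist() if hasattr(st["orientation"],'round') else st["orientation"])
E
```

```text
[[ 47  49  52  51  48  52  52  51  51  50  51  51  52  54  50  53  54  53
   46  50  49  37  36]
 [ 49  46  52  50  53  52  51  52  52  51  51  51  52  51  50  50  50  51
   52  54  47  34  33]
 [ 46  51  51  52  53  54  49  50  49  50  53  50  49  50  51  50  51  51
   49  50  49  34  33]
 [ 46  49  50  51  51  51  52  51  54  54  56  55  56  53  51  51  52  54
   51  48  48 904  34]
 [ 50  45  50  49  49  51  55  55  55  53  55  54  56  56  57  54  52  52
   52  50  48  37  34]
 [ 49  49  48  52  52  55  58  54  56  56  56  56  54  56  55  57  51  52
   51  52  48  36  35]
 [ 48  49  51  53  56  54  55  56  56  60  62  63  61  61  58  55  57  54
   50  50  48  34  35]
 [ 48  51  47  50  57  57  54  55  65  61  61  64  62  65  64  54  54  55
   50  50  47  34  34]
 [ 46  49  52  51  57  54  53  60  63  66  65  62  64  64  62  63  55  55
   51  51  50  34  35]
 [ 49  47  52  56  56  54  55  61  63  64  64  63  62  62  66  61  56  56
   56  51  47  35  38]
 [ 45  50  52  53  54  54  57  64  64  60  65  66  65  63  65  63  56  56
   57  52  50  36  33]
 [ 46  50  51  54  56  57  56  63
[... 1703 characters left out ...]
5 109 109]
 [107  99  87  70  58  56  61  75  83  89  89  89  87  85  80  68  57  54
   65  90 106 111 109]
 [107 100  90  80  68  57  56  60  68  73  79  80  77  72  62  56  55  60
   74  95 111 112 109]
 [107  98  90  86  81  71  63  56  55  56  57  58  57  55  55  57  65  76
   85  97 110 112 109]
 [106  96  85  86  87  87  83  78  73  70  67  65  69  73  76  79  82  86
   90  94 103 107 110]
 [106  96  86  85  89  89  88  88  87  87  86  87  86  88  88  88  88  88
   90  95 104 106 108]
 [106  96  86  86  90  90  90  89  91  90  90  89  91  90  89  89  88  90
   90  96 105 106 108]]
[ 0.47073349 -0.18013315  0.13168952] [[1.0, -0.019, 0.002], [-0.019, -1.0, -0.007], [0.002, 0.007, -1.0]]
```

{"name": "drive_tool", "arguments": {
  "increments": [
    [0,0,20,0,0,0,0],
    [0,0,40,0,0,0,0],
    [0,0,55,0,0,0,0],
    [0,0,55,0,0,0,0]
  ]
}}

```text
clock: 8.12
position: [0.4736, -0.1695, 0.0733]
orientation: [[1.0, -0.011, -0.002], [-0.011, -1.0, 0.001], [-0.002, -0.001, -1.0]]
force: [-0.8, 0.2, 0.1]
grip_width: 0.0006
gripper_force: 0.0
```

{"name": "drive_tool", "arguments": {
  "increments": [
    [-1,8,0,0,0,0,0],
    [-1,12,0,0,0,0,0],
    [-1,12,5,0,0,0,0],
    [-1,12,9,0,0,0,0],
    [-1,12,12,0,0,0,0]
  ]
}}

```text
clock: 8.53
position: [0.4732, -0.1818, 0.0628]
orientation: [[1.0, -0.01, 0.001], [-0.01, -1.0, -0.0], [0.001, 0.0, -1.0]]
force: [0.0, 0.7, 0.2]
grip_width: 0.0005
gripper_force: 0.0
```

{"name": "drive_tool", "arguments": {
  "increments": [
    [0,0,2,0,0,0,0],
    [0,0,4,0,0,0,0],
    [0,0,6,0,0,0,0],
    [0,0,7,0,0,0,0],
    [0,0,7,0,0,0,0]
  ]
}}

```text
clock: 8.95
position: [0.4731, -0.1816, 0.0574]
orientation: [[1.0, -0.01, 0.001], [-0.01, -1.0, -0.0], [0.001, 0.0, -1.0]]
force: [-2.7, 1.4, 19.1]
grip_width: 0.0005
gripper_force: 9.9
```

{"name": "drive_tool", "arguments": {
  "increments": [
    [0,0,0,0,0,0,0],
    [0,0,-10,0,0,0,0],
    [0,0,-40,0,0,0,0],
    [0,0,-80,0,0,0,0],
    [0,0,-90,0,0,0,0]
  ]
}}

```text
clock: 9.37
position: [0.4754, -0.1825, 0.15]
orientation: [[1.0, -0.01, 0.007], [-0.01, -1.0, -0.002], [0.007, 0.002, -1.0]]
force: [-0.4, 0.1, 1.2]
grip_width: 0.0004
gripper_force: 0.0
```

{"name": "drive_tool", "arguments": {
  "increments": [
    [0,0,0,0,0,0,0],
    [0,0,0,0,0,0,0],
    [0,0,0,0,0,0,0]
  ]
}}

```text
clock: 9.62
position: [0.4719, -0.1811, 0.1444]
orientation: [[1.0, -0.01, -0.002], [-0.01, -1.0, 0.001], [-0.002, -0.001, -1.0]]
force: [-0.3, 0.6, 0.6]
grip_width: 0.0005
gripper_force: 0.0
```

```bash
python3 - <<'E'
from station import r
import cv2,numpy as np
b=r.snapshot("side")
cv2.imwrite("pics/c6.png",cv2.resize(b["image"][140:240,200:340,::-1],(770,550),interpolation=2))
s=r.read_state();print(s["position"],s["force"])
E
```

```text
[ 0.47168234 -0.18111871  0.14413764] [ 0.21073603  0.51533989 -0.43212069]
```

View pics/c6.png

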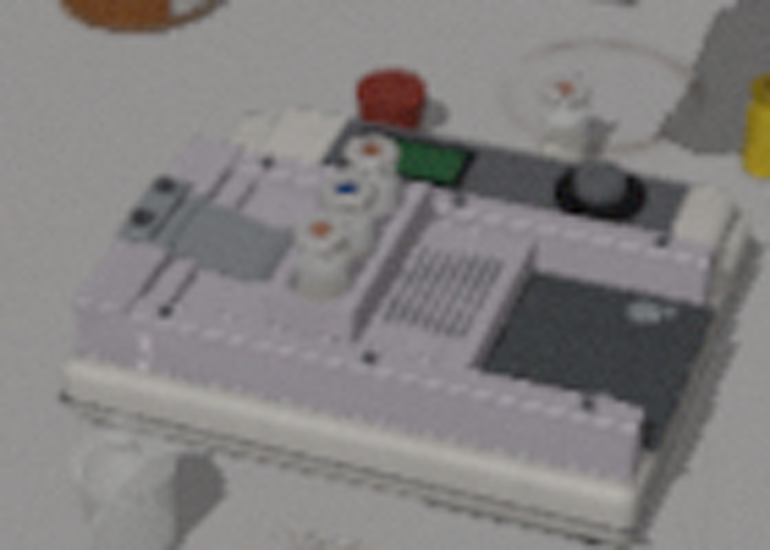

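The block is home under the leaf, the vials are standing, the key is up again at (600,185), and the arm is clear. Handing in.

```bash
python3 -c "
from station import r
print(r.job_done())"
```

```text
the job is handed in; nothing more can be done
None
```

I handed the job in at about 10 s of the 40 s: the last picture shows the block home under the leaf spring with the vials standing, and the start key was pressed until it bottomed and has sprung back; no verdict was returned.

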